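# Drop-in divider comb for the bolt tray

### The arm

A 6-joint arm with a two-finger parallel gripper is mounted at the origin on a cart in front of the work surface, level with it; the furniture and walls round the work are solid. World frame = base frame: x ahead of the robot, y to its left, z up, the work surface at z = 0. Lengths are in m, angles in rad, forces in N, time in s.
With the tool pointing down it reaches from about 0.3 to 0.875 m from the base axis. Payload 4.2 kg.
Tool frame: the origin (TCP) lies midway between the tips of the shut fingers; the grasp point (between the pads) lies 19 mm behind it (manip.grip_depth is the distance from the TCP to the grasp point, in m); y points along the fingers, z is the direction in which the jaws open and shut, and the axes are right-handed (so a half turn about y gives the same grasp; the last joint's range is limited). The gripper opens to 85 mm and grips with 20 to 120 N. Pads are 22 mm wide; open, the fingers measure 114 mm over their backs; the gripper's body (76 mm by 85 mm) begins 54 mm behind the grasp point. The pads swing forward as they close: fully open they stand 13 mm farther back than shut.
Start: joints at [1.158, 0.32, 1.565, -0, 1.257, -0.02], TCP at [0.22, 0.531, 0.231] pointing down, gripper open.
Joint ranges: [-3.11, 3.11], [-0.84, 2.01], [0.21, 2.61], [-1.34, 4.49], [0.05, 2.63], [-2.56, 2.56]. Speed limits (rad/s): [2.57, 2.57, 3.14, 3.14, 3.14, 3.14].

### API

Orientations are given as a rotation vector (axis times angle).
In Python, from plant import sense, eyes, manip, models gives the robot as it stands.
- The arm moves only by the shell command python3 -m pendant 'ROWS' [OPENING]. ROWS is text: rows parted by semicolons, each of 6 numbers parted by spaces: the shift along the tool's x, y, z in mm, then the turn, a rotation vector about the tool's x, y, z in rad. In form: tx ty tz wx wy wz; .... A call has 1 to 12 rows; each row is the pose to reach, as a shift and turn from the pose commanded when the call began, along the tool's axes at that moment; what a row does not reach only later rows make up. A row lasts 1/12 s, in which the tool goes at most 41.7 mm and 7.16 degrees, less where a joint would pass 70% of its speed; a pose out of reach is approached as far as the arm can. A call with a gripper value outside its range is refused whole. OPENING is the gripper's target within -1 to 1 (shut at 1, half-way at 0, fully open at -1), set as the call begins (- or left out, the last holds). The fingers move at their own pace and stop on an object; the grip force is fixed at half the most. Time passes only in rows, so rows that repeat a pose let the fingers close. It gives the time, the measured TCP pose, the force and the opening at its end, in the units of the state.
- sense(): the state, without advancing time (a new reading comes with each control period).
- eyes.snapshot(name): name is "side" or "top" or "wrist"; returns a dict with "pixels" (420x560x3 uint8, blue, green, red), "camera_matrix" (3x3 intrinsics, pixels), "dist" ([k1, k2, p1, p2, k3] as OpenCV has them; the pictures are not rectified), "cam_to_world" (4x4, takes a point from camera to world coordinates). Camera axes: x right, y down, z forward; pixel columns grow to the right and rows downward; lengths in m; the calibration is good to about 2 mm. A picture is of the moment at which its call begins. There is no depth.
- manip.job_done(): hands the job in, once; it reports no verdict.
Trained networks look in the newest picture that a camera, given by its name, has taken for a name from the list of things; names that differ only in an ending like _2 or _b are one class to them, and where a whole thing is asked for, a point or a joint stands for the part that bears it (a point fixed in the world has none). Each returns a list of dicts, best first, with "confidence" (0 to 1); they miss things now and then, are a little off and sometimes report something else, mostly with a low value. They report only what shows in the picture. A call takes as long as a camera call.
- models.look_for(camera, query): "extent" ([left, top, width, height] in pixels, round what is visible of it).
- models.landmark_of(camera, query): "at" ([column, row] in pixels: a listed point, or the origin of a listed thing).
The state is a dict: "t": time; "joints": joint angles; "joint_velocities": joint speeds; "joint_torque": joint torques, N m; "position": TCP position; "eef_rot": TCP orientation; "ft_force": force on the tool from outside, world axes, zero at the start; "wrist_torque": the same for the moment, N m; "opening": finger opening in m.
Only numpy, scipy, OpenCV 4.12 (cv2) and the standard library are available. Lean on these libraries where they do the work, as an engineer would, in place of code of your own. Each camera call takes 0.05 s, during which the arm holds its last target. There are 200 camera calls.

### The job

Fit the orange four-toothed divider comb across the middle of the grey bolt tray: lower it by its grip tab, still held, until each tooth is down in its own lane and its bar rests on the yellow-marked middle of the lane walls, then let go. Do not drop it in from above, and leave the blue five-toothed comb, which does not fit this tray, standing where it is.

Things in the scene. Friction and masses are not known exactly. Their poses are not given: they have to be found in the camera images.
- comb_four: Orange plastic comb, four teeth. 24 mm thick (x), 164 long (y). Stands on its teeth: teeth z 0-36, bar z 36-52, central grip tab z 52-84, 56 long (y), 24 thick (x): grip it from above across x at about z 70. About 0.2 kg. Origin: at tooth-tip level under the centre; z up. Same after a half turn. Teeth at y = -66, -22, 22, 66, each 16 wide (11 at the tip). All in mm.
- comb_five: Blue plastic comb, five teeth 14 mm wide at 32 mm pitch; does not fit the tray; leave it. Otherwise the size and shape of the orange comb, same origin and axes. The combs stand at the robot's left, one near and one far, in either order, their centres 0.1 to 0.2 m apart.
- tray: Grey fixed tray, 200 (x) by 182 (y). Walls along x, 6 thick, tops at z 45, make 4 lanes 38 wide centred at y = -66, -22, 22, 66; floor z 5; low end walls. Yellow wall tops at x -22 to 22. Small parts lie beyond x = 35. Origin: centre of underside; z up. Comb belongs over the origin, its y along the tray's y (either way); resting on the walls its tips are at z 9. All in mm.

How it is judged:
By the outcome, as a careful person would: the job done as asked, in the order asked, and still so for the second after the job is handed in, with the robot touching nothing.
It also fails if it takes over 40 s, if anything falls off the work surface, if the arm or the gripper's body presses on something with over 40 N, if the wrist force passes 120 N, or if a joint passes its speed limit or range.

## Working session

There is one attempt and no reset: what is moved stays moved. The work goes in short steps, Python scripts to look and compute and a shell command to move; the robot and the scene stay as the last step left them, time stands still between calls to the robot, and variables do not carry over. Pictures are saved under pics/ and viewed, about 8 in all and at most 12, crops included, and the job is handed in when it is done.

```bash
mkdir -p pics
cat > h.py <<'E'
from plant import sense, eyes, manip, models
import numpy as np, cv2
from scipy.spatial.transform import Rotation as R
def ray(s,uv):
    p=cv2.undistortPoints(np.array([[uv]],float),np.array(s["camera_matrix"]),np.array(s["dist"]))[0,0]
    T=np.array(s["cam_to_world"]); return T[:3,3],T[:3,:3]@np.array([p[0],p[1],1])
def onz(s,uv,z):
    o,d=ray(s,uv); return o+d*(z-o[2])/d[2]
def proj(s,P):
    T=np.linalg.inv(np.array(s["cam_to_world"])); r=cv2.Rodrigues(T[:3,:3])[0]
    return cv2.projectPoints(np.array(P,float).reshape(-1,3),r,T[:3,3],np.array(s["camera_matrix"]),np.array(s["dist"]))[0][:,0]
def tool(dw):  # world shift (m) -> tool mm
    return np.round(R.from_rotvec(sense()["eef_rot"]).inv().apply(dw)*1000,1)
E
python3 - <<'E'
from h import *
ims=[]
for c in("top","side","wrist"):
    s=eyes.snapshot(c); cv2.imwrite(f"pics/{c}0.png",s["pixels"]); print(c,np.round(s["cam_to_world"],3)[:3,3])
    for q in("comb_four","comb_five","tray"):
        for m in models.landmark_of(c,q)[:2]: print(q,m["at"],round(m["confidence"],2),np.round(onz(s,m["at"],0),3))
        for m in models.look_for(c,q)[:2]: print('  box',m["extent"],round(m["confidence"],2))
st=sense();print(st["position"],st["eef_rot"],R.from_rotvec(st["eef_rot"]).as_matrix().round(3),st["t"],st["opening"])
E
```

```text
top [ 0.416 -0.06   0.986]
comb_four [188.6, 155.8] 0.82 [0.582 0.118 0.   ]
  box [137.4, 140.6, 89.6, 21.0] 0.9
comb_five [190.8, 232.5] 0.76 [0.439 0.11  0.   ]
  box [137.1, 219.1, 93.3, 30.6] 0.57
tray [354.8, 170.6] 0.68 [ 0.558 -0.191  0.   ]
  box [302.9, 111.9, 106.5, 111.7] 0.58
side [0.553 0.575 0.619]
comb_four [234.8, 309.9] 0.94 [0.574 0.122 0.   ]
  box [222.5, 254.1, 22.9, 97.1] 0.72
comb_five [318.0, 301.8] 0.57 [0.436 0.122 0.   ]
  box [301.1, 247.2, 45.7, 85.7] 0.83
tray [236.3, 189.8] 0.79 [ 0.556 -0.187  0.   ]
  box [219.5, 253.5, 24.5, 96.9] 0.75
  box [182.9, 144.8, 103.8, 80.3] 0.63
wrist [0.147 0.561 0.374]
comb_five [91.0, 400.2] 0.83 [0.432 0.118 0.   ]
  box [84.6, 389.8, 36.0, 29.1] 0.55
[0.22009254 0.53122443 0.23135931] [-1.54860596  0.30812473 -0.30817006] [[ 0.924  0.     0.383]
 [-0.383  0.     0.924]
 [ 0.    -1.     0.   ]] 1.05 0.08519807329996101
```

View pics/top0.png

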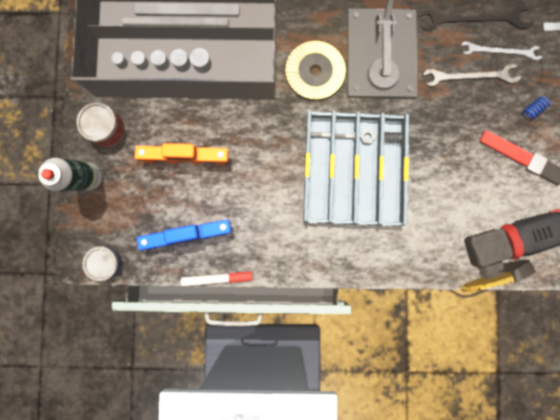

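View pics/side0.png

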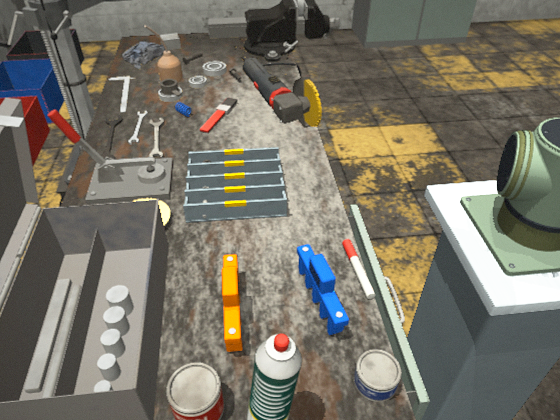

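The top view shows the orange comb at about (182,153), the far one, almost along y. The blue comb is at (184,235). The tray is at (357,168), with its yellow marks in a row near row 166. The side view agrees, with orange at (232,300), blue at (322,288) and the yellow marks along column 235.

```bash
cat >> h.py <<'E'
from scipy.optimize import minimize
def hsvmask(s,lo,hi,roi):
    m=cv2.inRange(cv2.cvtColor(s["pixels"],cv2.COLOR_BGR2HSV),lo,hi); k=np.zeros_like(m); a,b,c,d=roi; k[b:d,a:c]=255
    return m&k
def box(x,y0,y1,z0,z1): return [[i,j,k] for i in(-x,x) for j in(y0,y1) for k in(z0,z1)]
COMB=[box(.012,-.082,.082,.036,.052),box(.012,-.028,.028,.052,.084)]+[box(.012,c-.0068,c+.0068,0,.036) for c in(-.066,-.022,.022,.066)]
def sil(s,x,y,yaw,z=0,up=4):
    m=np.zeros((420*up,560*up),np.uint8); Rz=R.from_euler('z',yaw)
    for b in COMB:
        h=cv2.convexHull(proj(s,Rz.apply(b)+[x,y,z]).astype(np.float32)); cv2.fillConvexPoly(m,np.round((h+.5)*up-.5).astype(np.int32),255)
    return cv2.resize(m,(560,420),interpolation=cv2.INTER_AREA)/255.
def fitcomb(views,p0):
    def f(p): return sum(np.abs(sil(s,p[0],p[1],p[2])-m/255.).sum()/ (m>0).sum() for s,m in views)
    r=minimize(f,p0,method="Nelder-Mead",options=dict(initial_simplex=np.array(p0)+np.vstack([np.zeros(3),np.diag([.01,.01,.05])])))
    return r.x,r.fun
def yellows(s,roi,z=.045,lo=(22,120,120),hi=(35,255,255)):
    m=hsvmask(s,lo,hi,roi); n,l,st,c=cv2.connectedComponentsWithStats(m)
    return [(st[i,4],c[i].round(1),onz(s,c[i],z).round(4)) for i in range(1,n) if st[i,4]>8]
E
python3 - <<'E'
from h import *
t=eyes.snapshot("top"); d=eyes.snapshot("side")
mt=hsvmask(t,(5,150,80),(24,255,255),(120,130,240,175)); md=hsvmask(d,(5,150,80),(24,255,255),(210,240,255,360))
mt=cv2.morphologyEx(mt,cv2.MORPH_CLOSE,np.ones((5,5)));md=cv2.morphologyEx(md,cv2.MORPH_CLOSE,np.ones((5,5)))
for v in([(t,mt)],[(d,md)],[(t,mt),(d,md)]): print(fitcomb(v,[.578,.12,0.]))
for s,roi in((t,(295,140,420,200)),(d,(215,140,260,215))):
    for q in yellows(s,roi): print(*q)
E
```

```text
(array([ 0.57839471,  0.12399371, -0.01812601]), np.float64(1.184827264239029))
(array([ 0.57703752,  0.1239037 , -0.00871116]), np.float64(0.09339603861849308))
(array([ 0.57754662,  0.12361853, -0.01169998]), np.float64(1.3177798474155595))
85 [306.6 164.5] [ 0.5613 -0.0997  0.045 ]
62 [331.  165.8] [ 0.5597 -0.1431  0.045 ]
70 [355.8 166.9] [ 0.5583 -0.1871  0.045 ]
72 [380.2 166.7] [ 0.5592 -0.2305  0.045 ]
88 [405.4 168.1] [ 0.5574 -0.2755  0.045 ]
102 [233.2 151.3] [ 0.5562 -0.2654  0.045 ]
113 [233.8 162.9] [ 0.5569 -0.2224  0.045 ]
119 [234.2 175.3] [ 0.558  -0.1791  0.045 ]
122 [234.2 188.7] [ 0.5599 -0.1356  0.045 ]
131 [235. 203.] [ 0.5603 -0.092   0.045 ]
```

```bash
python3 -m pendant '243 20 -120 0 0.6 0;243 20 -120 0 0.6 0;243 20 -120 0 0.6 0;243 20 -120 0 0.6 0;243 20 -120 0 0.6 0;243 20 -120 0 0.6 0;486 41 -239 0 1.19 0;486 41 -239 0 1.19 0;486 41 -239 0 1.19 0;486 41 -239 0 1.19 0;486 41 -239 0 1.19 0;486 41 -239 0 1.19 0' -1
```

```text
t: 2.15
position: [0.5503, 0.1549, 0.1937]
eef_rot: [-1.201, 1.22, -1.22]
ft_force: [0.3, 1.7, -0.4]
opening: 0.0854
```

Run:
```python
from h import *
w=eyes.snapshot("wrist"); cv2.imwrite("pics/w1.png",w["pixels"])
for q in("comb_four","comb_five"):
    print(q,[(m["at"],m["confidence"],onz(w,m["at"],0).round(4)) for m in models.landmark_of("wrist",q)[:2]])
m=hsvmask(w,(5,150,80),(24,255,255),(0,0,560,420)); m=cv2.morphologyEx(m,cv2.MORPH_CLOSE,np.ones((9,9)))
print(fitcomb([(w,m)],[.577,.124,-.012]))
st=sense();M=R.from_rotvec(st["eef_rot"]).as_matrix();print(st["position"],M.round(3))
print(tool(np.array([.577,.1237,.05])-st["position"]))
```

```text
comb_four [([301.2, 219.8], 0.79, array([0.576 , 0.1197, 0.    ]))]
comb_five [([178.3, 226.4], 0.74, array([0.4351, 0.1136, 0.    ]))]
(array([ 0.57532509,  0.12338446, -0.01232584]), np.float64(0.2316866552446221))
[0.55054478 0.15442361 0.19305058] [[-0.017 -0.001  1.   ]
 [-1.    -0.    -0.017]
 [ 0.    -1.    -0.001]]
[ 30.3 143.   27. ]
```

View pics/w1.png

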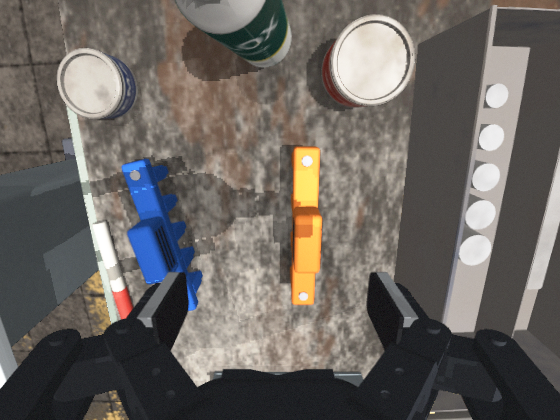

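The wrist view shows the orange comb upright at (305,225), near the middle between the open fingers. The blue comb is at (160,235), well clear. Next I'll centre and go down.

```bash
python3 -m pendant '30 0 26 0 0 0;30 0 26 0 0 0;30 30 26 0 0 0;30 60 26 0 0 0;30 90 26 0 0 0;30 110 26 0 0 0;30 125 26 0 0 0;30 135 26 0 0 0;30 140 26 0 0 0;30 141 26 0 0 0;30 141 26 0 0 0' -1 && python3 -m pendant '0 0 0 0 0 0;0 0 0 0 0 0;0 0 0 0 0 0;0 0 0 0 0 0;0 0 0 0 0 0;0 0 0 0 0 0;0 0 0 0 0 0;0 0 0 0 0 0;0 0 0 0 0 0;0 0 0 0 0 0' 1
```

```text
t: 3.22
position: [0.575, 0.1269, 0.0532]
eef_rot: [-1.203, 1.217, -1.218]
ft_force: [0.3, 0.4, -0.1]
opening: 0.0854
t: 4.05
position: [0.575, 0.1264, 0.0531]
eef_rot: [-1.203, 1.218, -1.218]
ft_force: [-0.4, -0.6, 5.5]
opening: 0.023
```

```bash
python3 -m pendant '0 -15 0 0 0 0;0 -35 0 0 0 0;0 -60 0 0 0 0;0 -85 0 0 0 0;0 -105 0 0 0 0;0 -120 0 0 0 0;0 -125 0 0 0 0' && python3 -m pendant '15 0 -1 0 0 0;40 0 -2 0 0 0;70 0 -3 0 0 0;100 0 -4 0 0 0;135 0 -5 0 0 0;170 0 -7 0 0 0;205 0 -9 0 0 0;240 0 -10 0 0 0;270 0 -12 0 0 0;292 0 -12 0 0 0;305 0 -12 0 0 0;308 0 -12 0 0 0' && python3 -m pendant '0 0 0 0 0 0;0 0 0 0 0 0;0 0 0 0 0 0'
python3 - <<'E'
from h import *
st=sense();print(st["position"],R.from_rotvec(st["eef_rot"]).as_matrix().round(3),st["opening"],st["ft_force"])
for c in("wrist","top","side"):
    w=eyes.snapshot(c); cv2.imwrite(f"pics/{c}2.png",w["pixels"])
    print(c,[(m["at"],m["confidence"],onz(w,m["at"],0).round(4)) for m in models.landmark_of(c,"tray")[:2]])
    roi=dict(wrist=(0,0,560,420),top=(295,140,420,200),side=(215,140,260,215))[c]
    for q in yellows(w,roi): print(*q)
E
```

```text
t: 4.63
position: [0.5756, 0.1266, 0.1794]
eef_rot: [-1.201, 1.216, -1.219]
ft_force: [0.2, 0.8, -2.6]
opening: 0.023
t: 5.63
position: [0.558, -0.1838, 0.1759]
eef_rot: [-1.204, 1.222, -1.219]
ft_force: [1.2, 0.7, -2.4]
opening: 0.0232
t: 5.88
position: [0.559, -0.1801, 0.1773]
eef_rot: [-1.204, 1.218, -1.216]
ft_force: [0.4, -0.6, -2.4]
opening: 0.0229
[ 0.55903104 -0.18007614  0.17730446] [[-0.011 -0.001  1.   ]
 [-1.     0.001 -0.011]
 [-0.001 -1.    -0.001]] 0.022888730223694947 [ 0.44287636 -0.58323324 -2.35296689]
wrist []
111 [278.2 111.7] [ 0.5595 -0.0986  0.045 ]
top [([352.5, 168.9], 0.68, array([ 0.5613, -0.1871,  0.    ]))]
126 [321.8 151.2] [ 0.5856 -0.1266  0.045 ]
16 [413.3 150.6] [ 0.5892 -0.2899  0.045 ]
86 [306.8 164.6] [ 0.5612 -0.1     0.045 ]
51 [406.7 157.5] [ 0.5766 -0.278   0.045 ]
60 [405.6 172.2] [ 0.5502 -0.2758  0.045 ]
15 [381.3 172. ] [ 0.5498 -0.2324  0.045 ]
side [([236.1, 188.8], 0.86, array([ 0.5565, -0.1904,  0.    ])), ([229.1, 139.9], 0.32, array([ 0.5644, -0.3815,  0.    ]))]
30 [229.3 141.9] [ 0.5633 -0.3036  0.045 ]
28 [239.9 150.9] [ 0.5416 -0.2655  0.045 ]
60 [235.6 163.8] [ 0.5533 -0.2187  0.045 ]
111 [234.  175.5] [ 0.5585 -0.1785  0.045 ]
118 [234.1 188.9] [ 0.5602 -0.1351  0.045 ]
129 [234.9 203.1] [ 0.5605 -0.0918  0.045 ]
```

View pics/wrist2.png

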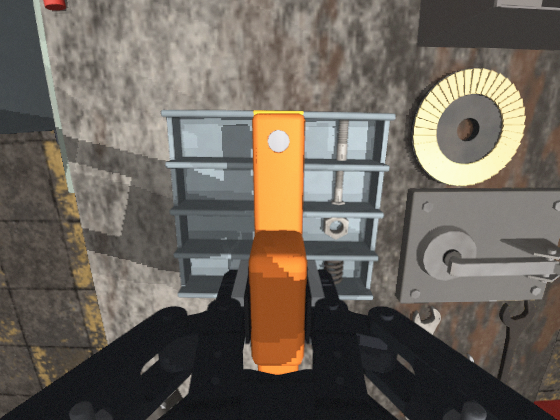

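View pics/side2.png

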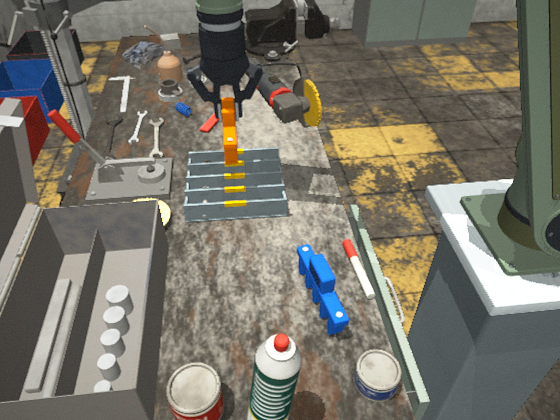

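The wrist view shows the held comb upright and level, parallel to the lanes' cross direction, with its bar dot at (278,140). The tray walls at the left are near rows 113, 164, 208, 252 and 294. The side view shows the comb above the tray, slightly beyond its middle. I'll compute the offset from these.

Run:
```python
from h import *
w=eyes.snapshot("wrist"); st=sense(); zt=st["position"][2]-.0531
print("dot",onz(w,(278.5,140),zt+.052), "pos",st["position"],"tip z",zt)
for uv in((172,164),(388,168),(174,211),(382,216),(164,113),(392,117),(180,295),(372,297)): print(uv,onz(w,uv,.045).round(4))
for c in("top","side"):
    s=eyes.snapshot(c)
    print(c,[(m["at"],round(m["confidence"],2),onz(s,m["at"],zt).round(4)) for m in models.landmark_of(c,"comb_four")[:2]])
s=cv2.imread("pics/w1.png")
g=cv2.inRange(s[150:172,296:318],(150,150,150),(255,255,255));print(np.argwhere(g>0).mean(0)[::-1]+[296,150])
w["cam_to_world"];E=np.linalg.inv(np.r_[np.c_[R.from_rotvec(st["eef_rot"]).as_matrix(),st["position"]],[[0,0,0,1]]])@w["cam_to_world"]
T1=np.eye(4);T1[:3,:3]=np.array([[-.017,-.001,1],[-1,0,-.017],[0,-1,-.001]]);T1[:3,3]=[.55054,.15442,.19305]
print("dot at start",onz(dict(w,cam_to_world=T1@E),(306.5,160.5),.052))
```

```text
dot [ 0.55964841 -0.11328001  0.17663241] pos [ 0.55920837 -0.18101343  0.17773241] tip z 0.12463240814568183
(172, 164) [ 0.4656 -0.1424  0.045 ]
(388, 168) [ 0.6569 -0.1477  0.045 ]
(174, 211) [ 0.4627 -0.1858  0.045 ]
(382, 216) [ 0.6555 -0.1925  0.045 ]
(164, 113) [ 0.4633 -0.0991  0.045 ]
(392, 117) [ 0.6563 -0.1043  0.045 ]
(180, 295) [ 0.4586 -0.2749  0.045 ]
(372, 297) [ 0.6536 -0.279   0.045 ]
top [([362.3, 155.8], 0.69, array([ 0.5647, -0.187 ,  0.1246])), ([354.0, 171.9], 0.68, array([ 0.5381, -0.1734,  0.1246]))]
side [([232.0, 140.5], 0.92, array([ 0.5565, -0.1861,  0.1246]))]
[306.72815534 160.54368932]
dot at start [0.57646365 0.19346789 0.052     ]
```

```bash
python3 -m pendant '5 0 -1 0 0.013 0;5 0 -1 0 0.013 0;5 20 -1 0 0.013 0;5 40 -1 0 0.013 0;5 55 -1 0 0.013 0;5 65 -1 0 0.013 0;5 70 -1 0 0.013 0;5 70 -1 0 0.013 0;5 70 -1 0 0.013 0;5 70 -1 0 0.013 0'
python3 - <<'E'
from h import *
s=eyes.snapshot("side"); t=eyes.snapshot("top")
a=cv2.resize(s["pixels"][90:230,160:310],None,fx=3,fy=3,interpolation=2);cv2.imwrite("pics/c3.png",a)
w=eyes.snapshot("wrist");st=sense();zt=st["position"][2]-.0531
cv2.imwrite("pics/c3.png",np.hstack([a[:,:400],cv2.resize(w["pixels"],None,fx=.7,fy=.7)[:,:].copy() if 0 else cv2.copyMakeBorder(cv2.resize(w["pixels"],(400,300)),0,120,0,0,0)]))
print(st["position"],zt,st["ft_force"],st["opening"])
E
```

```text
t: 7.27
position: [0.5588, -0.1868, 0.1086]
eef_rot: [-1.196, 1.226, -1.229]
ft_force: [-0.8, 0.7, -1.4]
opening: 0.0231
[ 0.55857179 -0.18663055  0.10851138] 0.05541137788586175 [-0.15797357  0.01081343 -2.20941962] 0.02280541178214295
```

View pics/c3.png

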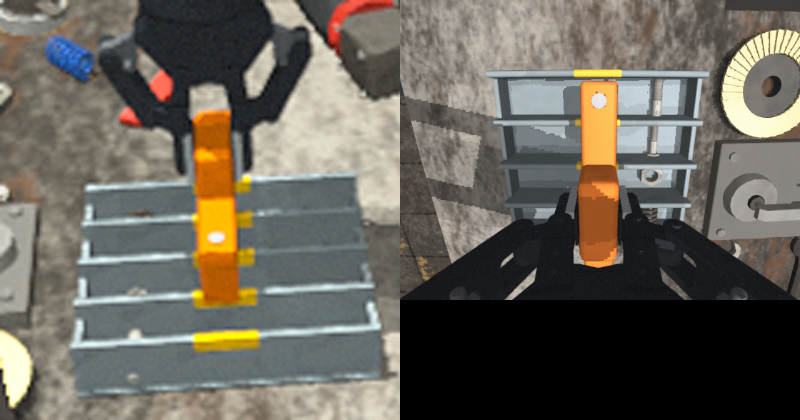

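The crops show the comb centred over the yellow marks, which show on both sides of it. The bar's near end sits inside the near outer wall, as it should. Now I'll lower it slowly.

```bash
python3 -m pendant '-1 8 0 0 0 0;-1 16 0 0 0 0;-1 23 0 0 0 0;-1 29 0 0 0 0;-1 34 0 0 0 0;-1 38 0 0 0 0;-1 41 0 0 0 0;-1 43 0 0 0 0;-1 43 0 0 0 0;-1 43 0 0 0 0' && python3 -m pendant '0 1 0 0 0 0;0 2 0 0 0 0;0 2.5 0 0 0 0;0 2.5 0 0 0 0;0 2.5 0 0 0 0'
```

```text
t: 8.25
position: [0.5582, -0.1855, 0.0647]
eef_rot: [-1.197, 1.227, -1.228]
ft_force: [-0.3, -0.0, -1.8]
opening: 0.0232
t: 8.67
position: [0.5581, -0.1855, 0.0622]
eef_rot: [-1.197, 1.227, -1.228]
ft_force: [-0.3, -0.8, -2.6]
opening: 0.0231
```

```bash
python3 -m pendant '0 0.5 0 0 0 0;0 1 0 0 0 0;0 1.5 0 0 0 0;0 1.5 0 0 0 0;0 1.5 0 0 0 0'
```

```text
t: 9.08
position: [0.5582, -0.1854, 0.062]
eef_rot: [-1.197, 1.227, -1.228]
ft_force: [-2.4, 1.2, 7.2]
opening: 0.0232
```

Contact came at the expected height: 0.062 m at the TCP puts the tips at about 9 mm, with +7 N on the wrist. Next I'll let go and take the arm straight up.

```bash
python3 -m pendant '0 0 0 0 0 0;0 0 0 0 0 0;0 0 0 0 0 0;0 0 0 0 0 0;0 0 0 0 0 0;0 0 0 0 0 0;0 0 0 0 0 0;0 0 0 0 0 0' 0 && python3 -m pendant '0 -5 0 0 0 0;0 -15 0 0 0 0;0 -30 0 0 0 0;0 -50 0 0 0 0;0 -80 0 0 0 0;0 -110 0 0 0 0;0 -130 0 0 0 0;0 -150 0 0 0 0;0 -150 0 0 0 0;0 -150 0 0 0 0'
python3 - <<'E'
from h import *
s=eyes.snapshot("side"); w=eyes.snapshot("wrist")
for c,im in(("side",s),("wrist",w)):
    for q in("comb_four","comb_five"):
        print(c,q,[(m["at"],round(m["confidence"],2),onz(im,m["at"],.009 if "four" in q else 0).round(4)) for m in models.landmark_of(c,q)[:1]])
a=cv2.resize(s["pixels"][130:270,160:293],None,fx=3,fy=3,interpolation=2)
cv2.imwrite("pics/c4.png",np.hstack([a,cv2.copyMakeBorder(cv2.resize(w["pixels"],(400,300)),0,120,0,0,0)]))
E
```

```text
t: 9.75
position: [0.5581, -0.1854, 0.0605]
eef_rot: [-1.197, 1.228, -1.227]
ft_force: [0.5, 0.5, 0.0]
opening: 0.0425
t: 10.58
position: [0.5586, -0.1856, 0.2124]
eef_rot: [-1.196, 1.225, -1.23]
ft_force: [-0.6, 0.2, 0.0]
opening: 0.0426
side comb_four [([233.9, 186.3], 0.81, array([ 0.5606, -0.1883,  0.009 ]))]
side comb_five [([321.6, 301.0], 0.73, array([0.4299, 0.1207, 0.    ]))]
wrist comb_four [([276.7, 194.0], 0.58, array([ 0.556 , -0.1922,  0.009 ]))]
wrist comb_five []
```

View pics/c4.png

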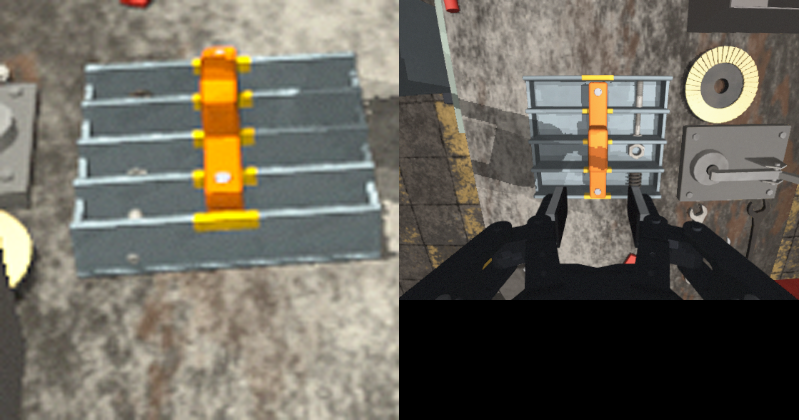

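The comb is seated across the tray, level and centred on the yellow marks, with its bar on the inner walls. The arm is clear and reads about 0 N.

```bash
python3 -c "
from plant import manip,sense
print(manip.job_done(),sense()['t'])"
```

```text
the job is handed in; nothing more can be done
the job is handed in; nothing more can be done
```

The orange four-toothed comb is fitted across the middle of the tray, and I handed the job in at about 10.7 s. I gripped it by the tab and lowered it, still held. It touched the walls where expected, with its tips about 9 mm up and about 7 N on the wrist. Then I let go and lifted the arm clear.

- **Seating:** The last side and wrist pictures show the comb upright and level on the yellow marks, one tooth per lane.
- **Position:** I put the tray centre at about (0.559, -0.188). The last readings of the comb were (0.561, -0.188) from the side camera and (0.556, -0.192) from the wrist camera. They differ by about 4–5 mm, well within the 11 mm of play each tooth has.
- **Blue comb:** I never touched it. The last side picture puts it at (0.430, 0.121), against (0.436, 0.122) at the start; the difference is within the detector's error. The wrist camera could not see it from there.
- **Early mismatch:** The first top and side estimates of the tray differed by about 8 mm in y. I put this down to the side camera seeing the faces of the walls, and a close wrist look agreed with the top view.
- **After release:** The wrist force read about 0 N, with the robot touching nothing.

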